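Slide the drip tray back under the coffee machine's head

TASK

The rinsed drip tray with its capsule bin is on the draining board: put it back into the capsule coffee machine. Stand it on the counter in front of the machine and slide it, bin end first and flat, under the brew head without bumping the underside, until it is fully home and both side catches have snapped into its notches. Push gently, do not ram the back of the bay, do not knock the machine with the gripper, and leave everything else where it is.

Things in the scene. Friction and masses are not known exactly. Their poses are not given: they have to be found in the camera images.
- tray: Black drip tray with capsule bin, one rigid piece, about 0.35 kg. Origin: on its underside, below the bin's centre; +x points to the bin end, which goes in first; z up. Rear edge at x +37 mm (corners bevelled 18 mm long, 5 mm a side), front wall at -133 mm, pull grip beyond. 90 mm wide, 25 mm high, grate 28, front wall 31. A notch 15 mm long, 6 mm deep in each long side at x -23 mm, for the catches.
- tray_bin (a point): Centre of the bin's open top, 70 mm above the tray's underside, right above its origin. The bin is 66 mm long (x) and 62 mm wide (y), walls 3 mm, outer sides free from 26 mm above the underside up: it can be gripped across its 62 mm width from above, near the tray's balance point.
- tray_pull (a point): Middle of the pull grip's top: tray x -153 mm, 42 mm above the underside. The grip is an upright rib in front of the tray, 14 mm thick (y), 40 mm long (x from -133 to -173 mm), from 4 to 42 mm above the underside, open on both sides: pinch it from above and push with it, or push on its front end.
- machine: White capsule coffee machine, fixed, on the bare counter. Origin: on the counter, mid-lane, at the nominal back of the tray bay; +x to the machine's rear, so the tray goes in along +x, both x axes alike, resting on the counter. 126 mm wide; two foot runners 30 mm high leave a lane 94 mm wide from x -150 mm in, flared from -167. Column (216 mm high) and tank stand from x +24 to +173 mm.
- bay_mouth (a point): Middle of the lane's mouth on the counter: machine x -167 mm. Between it and the head the lane is open from above.
- bay_back (a point): Nominal place of the bay's back wall (two hard bumpers): the machine's origin. Wall and catches (60 mm in front of it) are one insert that is set anywhere up to 20 mm further in or out, differently each time and hidden under the head: home must be felt. Nominally home, the tray's origin is at machine x -37 mm, so truly between -57 and -17 mm.
- head: Brew head, rigid with the machine, same origin and axes. Its low underside is 76 mm above the counter from x -88 mm back to the column, 6 mm above the bin's rim; in front a nose 104 mm wide (underside 125 mm, spout down to 107 mm) reaches out to x -116 mm; top 245 mm. A hand above the tray must stay in front of the nose.
- catch_left (a joint): Left catch, a sprung steel nose in the runner, 14 mm above the counter. 0 = sprung fully out (no tray, or in the notch); about 0.0035 m = pressed in by the tray's side. The two meet the tray 60 mm before home: the bevels take some 5 to 15 N of push, then sliding 3 to 10 N; the force drops as they snap into the notches, just where the tray meets the bumpers. Over 35 N on the machine is ramming.
- catch_right (a joint): Right catch, likewise.
- drainer: Steel draining board, fixed, 360 x 280 mm, its surface 12 mm above the counter with a rim 8 mm wide and 17 mm high round it. Origin at the centre of its underside.
- mug: Bystander, not to be moved: white mug with side handle, 76 mm wide and 80 mm high, stands at the far left corner of the draining board. Origin: centre of its underside.
- sugar_jar: Bystander, not to be moved: glass jar with wooden lid, 76 mm wide, 110 mm high. Origin: centre of its underside.
- milk: Bystander, not to be moved: white plastic bottle, 72 mm wide, 190 mm high. Origin: centre of its underside.
- espresso_cup: Bystander, not to be moved: small white cup, 62 mm wide, 58 mm high. Origin: centre of its underside.
- canister: Bystander, not to be moved: plain steel canister, 96 mm wide, 150 mm high. Origin: centre of its underside.
- teaspoon: Bystander, not to be moved: steel spoon, 140 mm long, lying between robot and machine. Origin: mid-length on its underside.
- saucer: Bystander, not to be moved: white plate, 120 mm wide, 16 mm high, near the robot. Origin: centre of its underside.

How it is judged:
At the end, for the whole second after the job is handed in: The tray lies flat in the bay, bin end in: its origin 14 to 60 mm in front of the machine's origin, centred within 3 mm, straight within 0.04 rad, both catches sprung out into its notches (joints under 1 mm), at rest and released (x of tray in the frame of machine between -0.06 and -0.014 m and y of tray in the frame of machine between -0.003 and 0.003 m and height (world z) of tray below 0.003 m and angle between tray's own z axis and vertical below 0.04 rad and angle between the x axis of tray and the x axis of machine, either way round below 0.04 rad and value of joint each of catch_left, catch_right below 0.001 m and linear speed of tray below 0.01 m/s and angular speed of tray below 0.1 rad/s); the robot touches nothing.
It fails at once if the tray rammed against the machine (more than 35 N) (contact force between tray and machine above 35 N).
It fails at once if the tray bumps the underside or front of the brew head (more than 3 N) (contact force between tray and head above 3 N).
It fails at once if the gripper or arm knocks the machine (more than 8 N) (contact force between any of the arm, the fingers and machine above 8 N).
It fails at once if any other loose thing is moved more than 15 mm (distance of any of mug, sugar_jar, milk, espresso_cup, canister, teaspoon, saucer from where it was at the start of the episode above 0.015 m).
It also fails if it takes over 70 s, if anything falls off the work surface, if the arm or the gripper's body presses on something with over 40 N, if the wrist force passes 120 N, or if a joint passes its speed limit or range.

ROBOT

A 6-joint arm with a two-finger parallel gripper is mounted at the origin on the work surface. World frame = base frame: x ahead of the robot, y to its left, z up, the work surface at z = 0. Lengths are in m, angles in rad, forces in N, time in s.
With the tool pointing down it reaches from about 0.225 to 0.875 m from the base axis. Payload 3.4 kg.
Tool frame: the origin (TCP) lies between the finger pads; the fingertips stand 25 mm ahead of it and the grasp point (between the pads) lies 6 mm ahead of it (manip.tips_ahead is the distance from the TCP to the fingertips, in m); z points along the fingers, x is the direction in which the jaws open and shut, and the axes are right-handed (so a half turn about z gives the same grasp; the last joint's range is limited). The gripper opens to 85 mm and grips with 20 to 120 N. Pads are 22 mm wide; open, the fingers measure 114 mm over their backs; the gripper's body (76 mm by 85 mm) begins 54 mm behind the grasp point. The pads swing forward as they close: fully open they stand 13 mm farther back than shut.
Start: joints at [-1.355, 0.276, 1.505, -0, 1.361, -0.121], TCP at [0.19, -0.543, 0.256] pointing down, gripper open.
Joint ranges: [-2.89, 2.89], [-0.75, 2.08], [0.22, 2.7], [-1.18, 4.32], [0.11, 2.71], [-2.7, 2.7]. Speed limits (rad/s): [2.57, 2.57, 3.14, 3.14, 3.14, 3.14].

INTERFACE

Orientations are given as a unit quaternion [w, x, y, z].
In Python, from rig import manip gives the robot as it stands. The module is installed in compiled form; this text tells all that it offers.
- The arm moves only by the tool send_rows, never from a script. Its argument "plan" is a list of rows, each an object with "linear": the shift along the tool's x, y, z in m, a list of three; "delta_rot": the turn, a rotation vector about the tool's x, y, z in degrees, a list of three; "fingers": the finger opening in m, from 0 to 0.0854. A call has 1 to 12 rows; each row shifts and turns the pose as measured when the row begins, along the tool's axes as they then stand; what a row does not reach is not made up. A row lasts 1/12 s, in which the tool goes at most 41.7 mm and 7.16 degrees, less where a joint would pass 70% of its speed; a pose out of reach is approached as far as the arm can. A call with a gripper value outside its range is refused whole. The fingers move at their own pace and stop on an object; "force" is the grip in N (left out, the last holds). Time passes only in rows, so rows that do not move let the fingers close. It gives the time, the measured TCP pose, the force and the opening at its end, in the units of the state.
- manip.get_state(): the state, without advancing time (a new reading comes with each control period).
- manip.get_image(name): name is "side" or "top" or "wrist"; returns the picture (480x640x3 uint8, red, green, blue); there is no depth.
- manip.camera_info(name): a dict with "K" (3x3 intrinsics, pixels), "rvec" (rotation vector, rad) and "tvec" (3), from world to camera coordinates, as OpenCV has them. Camera axes: x right, y down, z forward; pixel columns grow to the right and rows downward; lengths in m; the calibration is good to about 2 mm. A picture is of the moment at which its call begins: read the wrist's pose just before it. camera_info takes no time and is no camera call; for the wrist camera it gives the pose at the moment of the call.
- manip.sign_off(): hands the job in, once; it reports no verdict.
Trained networks look in the newest picture that a camera, given by its name, has taken for a name from the list of things; names that differ only in an ending like _2 or _b are one class to them, and where a whole thing is asked for, a point or a joint stands for the part that bears it (a point fixed in the world has none). Each returns a list of dicts, best first, with "p" (0 to 1); they miss things now and then, are a little off and sometimes report something else, mostly with a low value. They report only what shows in the picture. A call takes as long as a camera call.
- manip.find_in(thing, camera): "extent" ([left, top, right, bottom] in pixels, round what is visible of it).
- manip.masks_of(thing, camera): "pixels" (480x640 bool, what is visible of it) and "extent" ([left, top, right, bottom] in pixels, round what is visible of it).
The state is a dict: "clock": time; "qpos": joint angles; "qd": joint speeds; "effort": joint torques, N m; "position": TCP position; "ee_rot": TCP orientation; "contact_force": force on the tool from outside, world axes, zero at the start; "moment": the same for the moment, N m; "width": finger opening in m.
Only numpy, scipy, OpenCV 4.12 (cv2) and the standard library are available. Lean on these libraries where they do the work, as an engineer would, in place of code of your own. Each camera call takes 0.05 s, during which the arm holds its last target. There are 200 camera calls.

## Working session

There is one attempt and no reset: what is moved stays moved. The work goes in short steps, Python scripts to look and compute and a tool call to move; the robot and the scene stay as the last step left them, time stands still between calls to the robot, and variables do not carry over. Pictures are saved under pics/ and viewed, about 8 in all and at most 12, crops included, and the job is handed in when it is done.

Besides the shell and the picture viewer there is one more tool, called after "Request:" in YAML: its name, and indented under it one key for each argument. send_rows: Moves the arm, as the interface text tells. Its arguments: {"type":"object","properties":{"plan":{"type":"array","items":{"type":"object","properties":{"linear":{"type":"array","items":{"type":"number"}},"delta_rot":{"type":"array","items":{"type":"number"}},"fingers":{"type":"number"}}}},"force":{"type":"number"}},"required":["plan"]}

```bash
mkdir -p pics; python3 - <<'E'
from rig import manip
import cv2,numpy as np
s=manip.get_state();print(s)
for c in("top","side"):
    im=manip.get_image(c);cv2.imwrite(f"pics/{c}0.png",im[:,:,::-1])
    i=manip.camera_info(c);R=cv2.Rodrigues(np.array(i["rvec"],float))[0];print(c,i["K"],(-R.T@np.ravel(i["tvec"])).round(3),R.round(3).tolist())
    for t in("tray","machine","drainer","mug","teaspoon","saucer","milk","canister","sugar_jar","espresso_cup","tray_bin","tray_pull","bay_mouth","head"):
        r=manip.find_in(t,c);print(t,[(round(x["p"],2),np.round(x["extent"]).tolist()) for x in r[:2]])
E
```

```text
{'clock': 0.0, 'qpos': array([-1.35500022e+00,  2.76627794e-01,  1.50616731e+00, -7.75490002e-06,
        1.36067100e+00, -1.21013217e-01]), 'qd': array([ 0.00053311,  0.00074699,  0.00027505, -0.00021286,  0.00244414,
       -0.0009222 ]), 'effort': array([-1.12559997e-04, -4.16774189e+01, -2.45805466e+01, -1.44037535e-04,
        1.10448452e-02,  2.50443549e-06]), 'position': array([ 0.18990488, -0.54221957,  0.25540733]), 'ee_rot': array([-6.27435754e-04,  8.15621770e-01, -5.78584696e-01, -6.95548769e-04]), 'contact_force': array([-0.24966545,  0.09921048, -0.73528132]), 'moment': array([0.03307376, 0.01358774, 0.02929952]), 'width': 0.08547323461894203}
top [[619.147534     0.         312.46307329]
 [  0.         619.147534   242.53343169]
 [  0.           0.           1.        ]] [0.358 0.063 1.446] [[-0.008, -1.0, 0.011], [-0.991, 0.006, -0.131], [0.131, -0.012, -0.991]]
tray [(0.67, [141.0, 221.0, 225.0, 300.0])]
machine [(0.98, [403.0, 184.0, 586.0, 260.0])]
drainer [(0.87, [125.0, 181.0, 255.0, 333.0])]
mug []
teaspoon [(0.89, [377.0, 295.0, 398.0, 359.0])]
saucer [(0.97, [
[... 824 characters left out ...]
4.0, 480.0, 239.0])]
drainer [(0.87, [117.0, 267.0, 328.0, 455.0])]
mug [(0.75, [118.0, 288.0, 163.0, 345.0])]
teaspoon [(0.68, [399.0, 261.0, 437.0, 291.0])]
saucer [(0.64, [497.0, 242.0, 521.0, 274.0])]
milk [(0.87, [188.0, 176.0, 224.0, 258.0])]
canister [(0.7, [278.0, 133.0, 322.0, 205.0]), (0.61, [113.0, 266.0, 326.0, 455.0])]
sugar_jar [(0.72, [251.0, 171.0, 282.0, 221.0])]
espresso_cup [(0.96, [226.0, 210.0, 254.0, 246.0])]
tray_bin [(0.86, [178.0, 296.0, 244.0, 404.0])]
tray_pull [(0.78, [178.0, 296.0, 247.0, 408.0]), (0.68, [400.0, 262.0, 436.0, 290.0])]
bay_mouth [(0.75, [352.0, 100.0, 481.0, 240.0])]
head [(0.57, [376.0, 109.0, 453.0, 202.0]), (0.53, [498.0, 242.0, 519.0, 268.0])]
```

```bash
python3 - <<'E'
import cv2,numpy as np
a=cv2.imread("pics/top0.png")
x=cv2.resize(a[170:345,120:270],None,fx=3.4,fy=3.4,interpolation=cv2.INTER_CUBIC)
cv2.imwrite("pics/c1.png",x)
x=cv2.resize(a[170:270,395:595],None,fx=4,fy=4,interpolation=cv2.INTER_CUBIC)
cv2.imwrite("pics/c2.png",x)
E
```

```text
(no output)
```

View pics/c1.png

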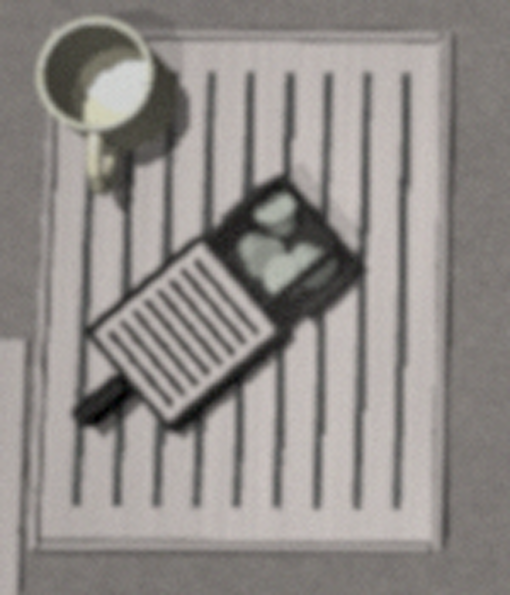

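View pics/c2.png

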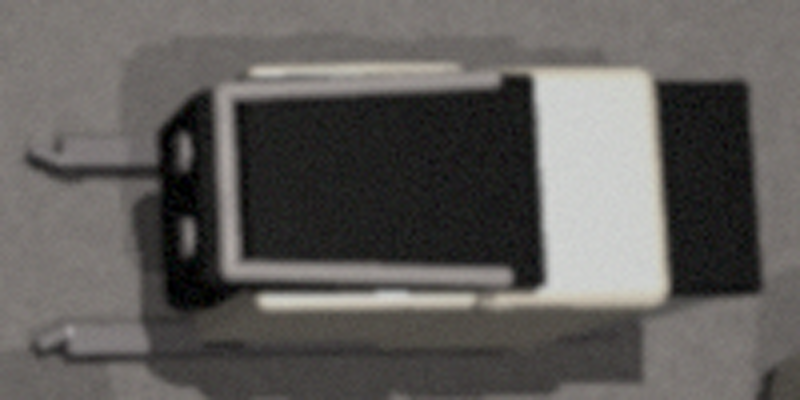

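View pics/side0.png

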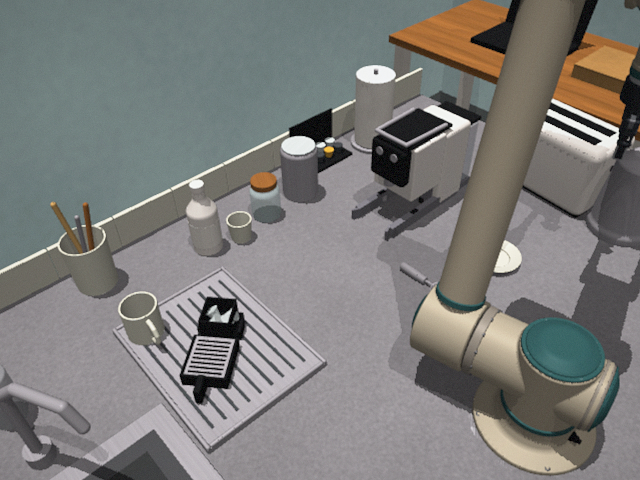

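```bash
cat > h.py <<'E'
import cv2,numpy as np
from rig import manip
from scipy.optimize import least_squares
def cam(c):
    i=manip.camera_info(c);return np.array(i["K"],float),np.array(i["rvec"],float).ravel(),np.array(i["tvec"],float).ravel()
def ray(C,uv,z):
    K,r,t=C;R=cv2.Rodrigues(r)[0];o=-R.T@t;d=R.T@np.linalg.solve(K,[uv[0],uv[1],1]);return (o+d*(z-o[2])/d[2])
def fit(C,P,uv,g,z0):
    "pose x,y,yaw of model points P seen at uv, underside at z0"
    P=np.array(P,float);uv=np.array(uv,float)
    def W(p):
        c,s=np.cos(p[2]),np.sin(p[2]);return np.c_[p[0]+c*P[:,0]-s*P[:,1],p[1]+s*P[:,0]+c*P[:,1],P[:,2]+z0]
    f=lambda p:(cv2.projectPoints(W(p),C[1],C[2],C[0],None)[0][:,0]-uv).ravel()
    q=least_squares(f,g,loss="soft_l1");return q.x,q.fun.reshape(-1,2).round(1).tolist()
E
python3 - <<'E'
from h import *
C=cam("top")
c1=lambda p:(120+p[0]/3.4,170+p[1]/3.4)
c2=lambda p:(395+p[0]/4,170+p[1]/4)
P=[(33,31,70),(33,-31,70),(-33,31,70),(-153,0,42)]
uv=[c1(p) for p in[(283,176),(363,265),(213,240),(100,398)]]
print(fit(C,np.array(P)/1e3,uv,[.4,.4,-.7],.012))
P=[(-100,55,30),(-100,-55,30)]
a=ray(C,c2((130,152)),.03);b=ray(C,c2((130,339)),.03);print(a,b,(a+b)/2,np.hypot(*(a-b)[:2]))
for p in[(60,137),(60,167),(70,325),(70,355),(30,150),(35,345)]:print(p,ray(C,c2(p),.03).round(4))
for n,p in dict(spoon=(387,327),saucer=(467,352),canister=(400,135)).items():print(n,ray(C,p,0).round(3))
cv2.imwrite("pics/w0.png",manip.get_image("wrist")[:,:,::-1])
i=manip.camera_info("wrist");R=cv2.Rodrigues(np.array(i["rvec"],float))[0];print((-R.T@np.ravel(i["tvec"])).round(3),R.round(2).tolist(),i["K"])
E
```

```text
(array([ 0.53793636,  0.289755  , -0.91259971]), [[2.9, 1.5], [-3.8, -3.0], [-0.4, 0.7], [0.4, -0.5]])
[ 0.62404441 -0.22315147  0.03      ] [ 0.51452053 -0.2196185   0.03      ] [ 0.56928247 -0.22138499  0.03      ] 0.10958084768852693
(60, 137) [ 0.6332 -0.1826  0.03  ]
(60, 167) [ 0.6154 -0.1821  0.03  ]
(70, 325) [ 0.5229 -0.1852  0.03  ]
(70, 355) [ 0.5055 -0.1847  0.03  ]
(30, 150) [ 0.6256 -0.1649  0.03  ]
(35, 345) [ 0.5114 -0.1647  0.03  ]
spoon [ 0.35  -0.126  0.   ]
saucer [ 0.291 -0.31   0.   ]
canister [ 0.809 -0.168  0.   ]
[ 0.263 -0.517  0.374] [[0.33, -0.94, -0.0], [-0.9, -0.31, 0.3], [-0.29, -0.1, -0.95]] [[428.81802464   0.         319.42669294]
 [  0.         428.81802464 238.67040444]
 [  0.           0.           1.        ]]
```

View pics/w0.png

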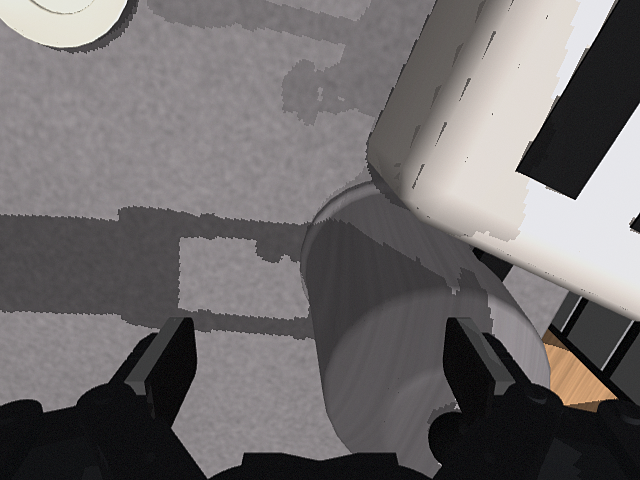

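Request:
send_rows:
  plan:
    - {"linear": [-0.029, -0.025, -0.006]}
    - {"linear": [-0.029, -0.025, -0.006]}
    - {"linear": [-0.029, -0.025, -0.006]}
    - {"linear": [-0.029, -0.025, -0.006]}
    - {"linear": [-0.029, -0.025, -0.006]}
    - {"linear": [-0.029, -0.025, -0.006]}
    - {"linear": [-0.029, -0.025, -0.006]}
    - {"linear": [-0.029, -0.025, -0.006]}
    - {"linear": [-0.029, -0.025, 0]}
    - {"linear": [-0.029, -0.025, 0]}
    - {"linear": [-0.029, -0.025, 0]}
    - {"linear": [-0.029, -0.025, 0]}

```text
$.plan[0]: bad value
```

Request:
send_rows:
  plan:
    - {"linear": [-0.029, -0.025, 0]}
    - {"linear": [-0.029, -0.025, 0]}
    - {"linear": [-0.029, -0.025, 0]}
    - {"linear": [-0.029, -0.025, 0]}
    - {"linear": [-0.029, -0.025, 0]}
    - {"linear": [-0.029, -0.025, 0]}
    - {"linear": [-0.029, -0.025, 0]}
    - {"linear": [-0.029, -0.025, 0]}
    - {"linear": [-0.029, -0.025, 0]}
    - {"linear": [-0.029, -0.025, 0]}
    - {"linear": [-0.029, -0.025, 0]}
    - {"linear": [-0.029, -0.025, 0]}

```text
$.plan[0]: bad value
```

Request:
send_rows:
  plan:
    - {"delta_rot": [0, 0, -7]}
    - {"delta_rot": [0, 0, -7]}
    - {"delta_rot": [0, 0, -7]}
    - {"delta_rot": [0, 0, -7]}
    - {"delta_rot": [0, 0, -7]}
    - {"delta_rot": [0, 0, -7]}
    - {"delta_rot": [0, 0, -7]}
    - {"delta_rot": [0, 0, -7]}
    - {"delta_rot": [0, 0, -7]}
    - {"delta_rot": [0, 0, -7]}
    - {"delta_rot": [0, 0, -7]}
    - {"delta_rot": [0, 0, -7]}

```text
$.plan[0]: bad value
```

Request:
send_rows:
  plan:
    - {"delta_rot": [0, 0, -7]}
    - {"delta_rot": [0, 0, -7]}
    - {"delta_rot": [0, 0, -7]}
    - {"delta_rot": [0, 0, -4]}
    - {}
    - {}

```text
$.plan[0]: bad value
```

Request:
send_rows:
  plan:
    - {"linear": [-0.029, -0.025, -0.006], "delta_rot": [0, 0, 0], "fingers": 0.085}
    - {"linear": [-0.029, -0.025, -0.006], "delta_rot": [0, 0, 0], "fingers": 0.085}
    - {"linear": [-0.029, -0.025, -0.006], "delta_rot": [0, 0, 0], "fingers": 0.085}
    - {"linear": [-0.029, -0.025, -0.006], "delta_rot": [0, 0, 0], "fingers": 0.085}
    - {"linear": [-0.029, -0.025, -0.006], "delta_rot": [0, 0, 0], "fingers": 0.085}
    - {"linear": [-0.029, -0.025, -0.006], "delta_rot": [0, 0, 0], "fingers": 0.085}
    - {"linear": [-0.029, -0.025, -0.006], "delta_rot": [0, 0, 0], "fingers": 0.085}
    - {"linear": [-0.029, -0.025, -0.006], "delta_rot": [0, 0, 0], "fingers": 0.085}
    - {"linear": [-0.029, -0.025, 0], "delta_rot": [0, 0, 0], "fingers": 0.085}
    - {"linear": [-0.029, -0.025, 0], "delta_rot": [0, 0, 0], "fingers": 0.085}
    - {"linear": [-0.029, -0.025, 0], "delta_rot": [0, 0, 0], "fingers": 0.085}
    - {"linear": [-0.029, -0.025, 0], "delta_rot": [0, 0, 0], "fingers": 0.085}

```text
clock: 2.55
position: [0.3632, -0.1064, 0.3048]
ee_rot: [0.001, 0.811, -0.585, 0.005]
contact_force: [0.4, -0.3, -0.7]
width: 0.085
```

Request:
send_rows:
  plan:
    - {"linear": [-0.029, -0.0235, 0], "delta_rot": [0, 0, 0], "fingers": 0.085}
    - {"linear": [-0.029, -0.0235, 0], "delta_rot": [0, 0, 0], "fingers": 0.085}
    - {"linear": [-0.029, -0.0235, 0], "delta_rot": [0, 0, 0], "fingers": 0.085}
    - {"linear": [-0.029, -0.0235, 0], "delta_rot": [0, 0, 0], "fingers": 0.085}
    - {"linear": [-0.029, -0.0235, 0], "delta_rot": [0, 0, 0], "fingers": 0.085}
    - {"linear": [-0.029, -0.0235, 0], "delta_rot": [0, 0, 0], "fingers": 0.085}
    - {"linear": [-0.029, -0.0235, 0], "delta_rot": [0, 0, 0], "fingers": 0.085}
    - {"linear": [-0.029, -0.0235, 0], "delta_rot": [0, 0, 0], "fingers": 0.085}
    - {"linear": [-0.029, -0.0235, 0], "delta_rot": [0, 0, 0], "fingers": 0.085}
    - {"linear": [-0.029, -0.0235, 0], "delta_rot": [0, 0, 0], "fingers": 0.085}
    - {"linear": [-0.029, -0.0235, 0], "delta_rot": [0, 0, 0], "fingers": 0.085}
    - {"linear": [-0.029, -0.0235, 0], "delta_rot": [0, 0, 0], "fingers": 0.085}

```text
clock: 3.55
position: [0.5229, 0.3378, 0.3068]
ee_rot: [-0.002, 0.812, -0.583, 0.01]
contact_force: [0.2, -0.8, 0.7]
width: 0.085
```

Request:
send_rows:
  plan:
    - {"linear": [0, 0, 0], "delta_rot": [0, 0, -7], "fingers": 0.085}
    - {"linear": [0, 0, 0], "delta_rot": [0, 0, -7], "fingers": 0.085}
    - {"linear": [0, 0, 0], "delta_rot": [0, 0, -7], "fingers": 0.085}
    - {"linear": [0, 0, 0], "delta_rot": [0, 0, -7], "fingers": 0.085}
    - {"linear": [0, 0, 0], "delta_rot": [0, 0, -7], "fingers": 0.085}
    - {"linear": [0, 0, 0], "delta_rot": [0, 0, -7], "fingers": 0.085}
    - {"linear": [0, 0, 0], "delta_rot": [0, 0, -7], "fingers": 0.085}
    - {"linear": [0, 0, 0], "delta_rot": [0, 0, -7], "fingers": 0.085}
    - {"linear": [0, 0, 0], "delta_rot": [0, 0, -7], "fingers": 0.085}
    - {"linear": [0, 0, 0], "delta_rot": [0, 0, -7], "fingers": 0.085}
    - {"linear": [0, 0, 0], "delta_rot": [0, 0, -7], "fingers": 0.085}
    - {"linear": [0, 0, 0], "delta_rot": [0, 0, -7], "fingers": 0.085}

```text
clock: 4.55
position: [0.5251, 0.3498, 0.3015]
ee_rot: [0.004, 0.992, 0.129, 0.007]
contact_force: [-0.0, 0.3, 0.0]
width: 0.085
```

Request:
send_rows:
  plan:
    - {"linear": [0, 0, 0], "delta_rot": [0, 0, -7], "fingers": 0.085}
    - {"linear": [0, 0, 0], "delta_rot": [0, 0, -7], "fingers": 0.085}
    - {"linear": [0, 0, 0], "delta_rot": [0, 0, -7], "fingers": 0.085}
    - {"linear": [0, 0, 0], "delta_rot": [0, 0, -4], "fingers": 0.085}
    - {"linear": [0, 0, 0], "delta_rot": [0, 0, 0], "fingers": 0.085}
    - {"linear": [0, 0, 0], "delta_rot": [0, 0, 0], "fingers": 0.085}

```text
clock: 5.05
position: [0.525, 0.3498, 0.3011]
ee_rot: [0.005, 0.938, 0.346, 0.005]
contact_force: [0.0, -0.5, -0.1]
width: 0.0848
```

```bash
python3 - <<'E'
from h import *
C=cam("wrist");np.savez("w1.npz",K=C[0],r=C[1],t=C[2])
cv2.imwrite("pics/w1.png",manip.get_image("wrist")[:,:,::-1])
for t in("tray",):print([(x["p"],x["extent"]) for x in manip.find_in(t,"wrist")[:2]])
E
```

```text
[(0.74, [241.4, 32.9, 350.1, 291.2])]
```

View pics/w1.png

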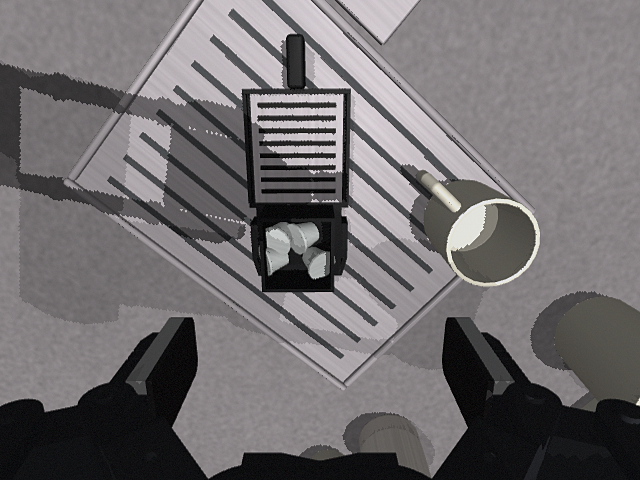

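```bash
python3 - <<'E'
from h import *
d=np.load("w1.npz");C=(d["K"],d["r"],d["t"])
P=np.array([(33,31,70),(33,-31,70),(-133,45,31),(-133,-45,31),(-173,0,42)])/1e3
x,r=fit(C,P,[(334,291),(262,291),(350,89),(243,89),(295.5,35)],[.53,.29,-.9],.012);print(x,r)
s=manip.get_state();p=s["position"];from scipy.spatial.transform import Rotation as Ro
q=s["ee_rot"];M=Ro.from_quat(np.r_[q[1:],q[0]]).as_matrix();print(p,M.round(3).tolist())
print("yaw x",np.arctan2(M[1,0],M[0,0]),"tray y yaw",x[2]+np.pi/2)
print("shift tool",M.T@(np.r_[x[:2],0.012+.062]-p))
E
```

```text
[ 0.54346574  0.30195045 -0.86375903] [[0.0, 1.4], [-0.0, 1.6], [1.4, -0.2], [-0.9, -0.2], [-0.1, -1.4]]
[0.52503287 0.34981435 0.30105794] [[0.76, 0.65, 0.014], [0.65, -0.76, -0.006], [0.006, 0.014, -1.0]]
yaw x 0.7079199702998339 tray y yaw 0.7070372952746872
shift tool [-0.01856964  0.04520969  0.22759016]
```

Request:
send_rows:
  plan:
    - {"linear": [-0.003, 0.0075, 0.025], "delta_rot": [0.8, -0.3, 0], "fingers": 0.085}
    - {"linear": [-0.003, 0.0075, 0.025], "delta_rot": [0, 0, 0], "fingers": 0.085}
    - {"linear": [-0.003, 0.0075, 0.025], "delta_rot": [0, 0, 0], "fingers": 0.085}
    - {"linear": [-0.003, 0.0075, 0.025], "delta_rot": [0, 0, 0], "fingers": 0.085}
    - {"linear": [-0.003, 0.0075, 0.025], "delta_rot": [0, 0, 0], "fingers": 0.085}
    - {"linear": [-0.003, 0.0075, 0.025], "delta_rot": [0, 0, 0], "fingers": 0.085}
    - {"linear": [0, 0, 0], "delta_rot": [0, 0, 0], "fingers": 0.085}
    - {"linear": [0, 0, 0], "delta_rot": [0, 0, 0], "fingers": 0.085}
    - {"linear": [0, 0, 0], "delta_rot": [0, 0, 0], "fingers": 0.085}

```text
clock: 5.9
position: [0.5439, 0.3047, 0.1494]
ee_rot: [-0.002, 0.94, 0.342, 0.005]
contact_force: [0.7, -0.3, 0.8]
width: 0.0851
```

```bash
cat >> h.py <<'E'
from scipy.spatial.transform import Rotation as Ro
def to(target,yaw=None):
    "shift (mm) and turn (deg) in tool axes to a target TCP, tool down, tool x at world yaw"
    s=manip.get_state();p=s["position"];q=s["ee_rot"];M=Ro.from_quat(np.r_[q[1:],q[0]]).as_matrix()
    y=np.arctan2(M[1,0],M[0,0]);yaw=y if yaw is None else yaw
    c,n=np.cos(yaw),np.sin(yaw);T=np.array([[c,n,0],[n,-c,0],[0,0,-1.]])
    print("t %.2f pos %s yaw %.4f F %s w %.4f"%(s["clock"],p.round(4),y,np.round(s["contact_force"],1),s["width"]))
    print("shift mm",(1e3*M.T@(np.array(target)-p)).round(1),"rot deg",np.degrees(Ro.from_matrix(M.T@T).as_rotvec()).round(2))
E
python3 -c "
from h import *
to([.5435,.302,.07],.707)"
```

```text
t 5.90 pos [0.5439 0.3047 0.1494] yaw 0.6984 F [ 0.7 -0.3  0.8] w 0.0851
shift mm [-2.8  1.8 79.4] rot deg [ 0.   -0.58 -0.49]
```

Request:
send_rows:
  plan:
    - {"linear": [-0.0005, 0.0003, 0.013], "delta_rot": [0, -0.6, -0.5], "fingers": 0.085}
    - {"linear": [-0.0005, 0.0003, 0.013], "delta_rot": [0, 0, 0], "fingers": 0.085}
    - {"linear": [-0.0005, 0.0003, 0.013], "delta_rot": [0, 0, 0], "fingers": 0.085}
    - {"linear": [-0.0005, 0.0003, 0.013], "delta_rot": [0, 0, 0], "fingers": 0.085}
    - {"linear": [-0.0005, 0.0003, 0.013], "delta_rot": [0, 0, 0], "fingers": 0.085}
    - {"linear": [0, 0, 0.01], "delta_rot": [0, 0, 0], "fingers": 0.085}
    - {"linear": [0, 0, 0], "delta_rot": [0, 0, 0], "fingers": 0.085}
    - {"linear": [0, 0, 0], "delta_rot": [0, 0, 0], "fingers": 0.085}

```text
clock: 6.57
position: [0.5505, 0.3095, 0.0806]
ee_rot: [-0.001, 0.937, 0.348, 0.011]
contact_force: [0.1, 0.1, 0.5]
width: 0.0848
```

```bash
python3 -c "
from h import *
to([.5435,.302,.07],.707)"
```

```text
t 6.57 pos [0.5505 0.3095 0.0806] yaw 0.7120 F [0.1 0.1 0.5] w 0.0848
shift mm [-10.4   1.   10.4] rot deg [ 0.34 -1.16  0.28]
```

Request:
send_rows:
  plan:
    - {"linear": [-0.005, 0, 0], "delta_rot": [0, 0, 0], "fingers": 0.085}
    - {"linear": [-0.005, 0, 0], "delta_rot": [0, 0, 0], "fingers": 0.085}
    - {"linear": [0, 0, 0], "delta_rot": [0, 0, 0], "fingers": 0.085}
    - {"linear": [0, 0, 0], "delta_rot": [0, 0, 0], "fingers": 0.085}

```text
clock: 6.9
position: [0.5435, 0.3035, 0.0831]
ee_rot: [-0.001, 0.937, 0.349, 0.013]
contact_force: [0.5, 0.3, 0.2]
width: 0.0847
```

```bash
python3 -c "
from h import *
to([.5435,.302,.07],.707)"
```

```text
t 6.90 pos [0.5435 0.3035 0.0831] yaw 0.7128 F [0.5 0.3 0.2] w 0.0847
shift mm [-1.3  1.  13. ] rot deg [ 0.42 -1.41  0.33]
```

Request:
send_rows:
  plan:
    - {"linear": [0, 0, 0], "delta_rot": [0, -1, 0], "fingers": 0.085}
    - {"linear": [0, 0, 0], "delta_rot": [0, 0, 0], "fingers": 0.085}
    - {"linear": [0, 0, 0], "delta_rot": [0, 0, 0], "fingers": 0.085}

```text
clock: 7.15
position: [0.544, 0.3034, 0.0846]
ee_rot: [0.002, 0.937, 0.349, 0.005]
contact_force: [0.9, 0.6, -0.1]
width: 0.0848
```

```bash
python3 -c "
from h import *
to([.5435,.302,.07],.707)"
```

```text
t 7.15 pos [0.544  0.3034 0.0846] yaw 0.7122 F [ 0.9  0.6 -0.1] w 0.0848
shift mm [-1.4  0.6 14.6] rot deg [ 0.47 -0.45  0.3 ]
```

Request:
send_rows:
  plan:
    - {"linear": [-0.001, 0, 0.008], "delta_rot": [0.4, -0.5, 0.3], "fingers": 0.085}
    - {"linear": [0, 0, 0.008], "delta_rot": [0, 0, 0], "fingers": 0.085}
    - {"linear": [0, 0, 0], "delta_rot": [0, 0, 0], "fingers": 0.085}

```text
clock: 7.4
position: [0.544, 0.3031, 0.0677]
ee_rot: [0.0, 0.938, 0.346, 0.0]
contact_force: [1.2, 0.1, -0.3]
width: 0.0852
```

```bash
python3 -c "
from h import *
to([.5435,.302,.07],.707)"
```

```text
t 7.40 pos [0.544  0.3031 0.0677] yaw 0.7066 F [ 1.2  0.1 -0.3] w 0.0852
shift mm [-1.1  0.5 -2.3] rot deg [ 0.06  0.   -0.03]
```

Request:
send_rows:
  force: 30
  plan:
    - {"linear": [-0.001, 0, -0.002], "delta_rot": [0, 0, 0], "fingers": 0.05}
    - {"linear": [0, 0, 0], "delta_rot": [0, 0, 0], "fingers": 0.05}
    - {"linear": [0, 0, 0], "delta_rot": [0, 0, 0], "fingers": 0.05}
    - {"linear": [0, 0, 0], "delta_rot": [0, 0, 0], "fingers": 0.05}
    - {"linear": [0, 0, 0], "delta_rot": [0, 0, 0], "fingers": 0.05}
    - {"linear": [0, 0, 0], "delta_rot": [0, 0, 0], "fingers": 0.05}

```text
clock: 7.9
position: [0.5428, 0.3021, 0.0683]
ee_rot: [0.001, 0.938, 0.346, -0.001]
contact_force: [0.9, 0.7, -0.8]
width: 0.0617
```

```bash
python3 -c "
from h import *
to([.5435,.302,.07],.707)"
```

```text
t 7.90 pos [0.5428 0.3021 0.0683] yaw 0.7062 F [ 0.9  0.7 -0.8] w 0.0617
shift mm [ 0.5  0.5 -1.7] rot deg [ 0.01  0.14 -0.04]
```

Request:
send_rows:
  plan:
    - {"linear": [0, 0, -0.01], "delta_rot": [0, 0, 0], "fingers": 0.05}
    - {"linear": [0, 0, -0.015], "delta_rot": [0, 0, 0], "fingers": 0.05}
    - {"linear": [0, 0, -0.015], "delta_rot": [0, 0, 0], "fingers": 0.05}
    - {"linear": [0, 0, -0.015], "delta_rot": [0, 0, 0], "fingers": 0.05}
    - {"linear": [0, 0, -0.015], "delta_rot": [0, 0, 5], "fingers": 0.05}
    - {"linear": [0, 0, -0.01], "delta_rot": [0, 0, 5], "fingers": 0.05}
    - {"linear": [0, 0, 0], "delta_rot": [0, 0, 6], "fingers": 0.05}
    - {"linear": [0, 0, 0], "delta_rot": [0, 0, 6], "fingers": 0.05}
    - {"linear": [0, 0, 0], "delta_rot": [0, 0, 6], "fingers": 0.05}
    - {"linear": [0, 0, 0], "delta_rot": [0, 0, 6], "fingers": 0.05}
    - {"linear": [0, 0, 0], "delta_rot": [0, 0, 5], "fingers": 0.05}
    - {"linear": [0, 0, 0], "delta_rot": [0, 0, 0], "fingers": 0.05}

```text
clock: 8.9
position: [0.5379, 0.299, 0.1537]
ee_rot: [0.005, 1.0, -0.003, -0.006]
contact_force: [-0.1, 0.7, -3.7]
width: 0.0616
```

```bash
python3 -c "
from h import *
to([.569,-.078,.12],0)"
```

```text
t 8.90 pos [0.5379 0.299  0.1537] yaw -0.0055 F [-0.1  0.7 -3.7] w 0.0616
shift mm [ 33.5 376.5  37.1] rot deg [ 0.57  0.63 -0.31]
```

Request:
send_rows:
  plan:
    - {"linear": [0.003, 0.02, 0], "delta_rot": [0.6, 0.6, -0.3], "fingers": 0.05}
    - {"linear": [0.003, 0.036, 0], "delta_rot": [0, 0, 0], "fingers": 0.05}
    - {"linear": [0.003, 0.036, 0], "delta_rot": [0, 0, 0], "fingers": 0.05}
    - {"linear": [0.003, 0.036, 0], "delta_rot": [0, 0, 0], "fingers": 0.05}
    - {"linear": [0.003, 0.036, 0], "delta_rot": [0, 0, 0], "fingers": 0.05}
    - {"linear": [0.003, 0.036, 0], "delta_rot": [0, 0, 0], "fingers": 0.05}
    - {"linear": [0.003, 0.036, 0], "delta_rot": [0, 0, 0], "fingers": 0.05}
    - {"linear": [0.003, 0.036, 0.01], "delta_rot": [0, 0, 0], "fingers": 0.05}
    - {"linear": [0.003, 0.036, 0.01], "delta_rot": [0, 0, 0], "fingers": 0.05}
    - {"linear": [0.003, 0.03, 0.01], "delta_rot": [0, 0, 0], "fingers": 0.05}
    - {"linear": [0, 0.02, 0.01], "delta_rot": [0, 0, 0], "fingers": 0.05}
    - {"linear": [0, 0, 0], "delta_rot": [0, 0, 0], "fingers": 0.05}

```text
clock: 9.9
position: [0.5729, -0.0726, 0.1143]
ee_rot: [0.001, 1.0, 0.02, 0.001]
contact_force: [-0.7, -0.1, -3.5]
width: 0.0618
```

```bash
python3 -c "
from h import *
to([.569,-.075,.0565],0)"
```

```text
t 9.90 pos [ 0.5729 -0.0726  0.1143] yaw 0.0407 F [-0.7 -0.1 -3.5] w 0.0618
shift mm [-4.1  2.1 57.8] rot deg [ 0.08 -0.1   2.33]
```

Request:
send_rows:
  plan:
    - {"linear": [-0.002, 0, 0.01], "delta_rot": [0, 0, 2.3], "fingers": 0.05}
    - {"linear": [-0.002, 0, 0.012], "delta_rot": [0, 0, 0], "fingers": 0.05}
    - {"linear": [0, 0, 0.012], "delta_rot": [0, 0, 0], "fingers": 0.05}
    - {"linear": [0, 0, 0.008], "delta_rot": [0, 0, 0], "fingers": 0.05}
    - {"linear": [0, 0, 0.004], "delta_rot": [0, 0, 0], "fingers": 0.05}
    - {"linear": [0, 0, 0], "delta_rot": [0, 0, 0], "fingers": 0.05}

```text
clock: 10.4
position: [0.5686, -0.0737, 0.0681]
ee_rot: [0.0, 1.0, 0.003, 0.001]
contact_force: [0.0, 0.5, -3.6]
width: 0.0616
```

```bash
python3 -c "
from h import *
to([.569,-.075,.0565],0)"
```

```text
t 10.40 pos [ 0.5686 -0.0737  0.0681] yaw 0.0051 F [ 0.   0.5 -3.6] w 0.0616
shift mm [ 0.3  1.3 11.6] rot deg [ 0.03 -0.09  0.29]
```

Request:
send_rows:
  plan:
    - {"linear": [0, 0, 0.005], "delta_rot": [0, 0, 0.3], "fingers": 0.05}
    - {"linear": [0, 0, 0.004], "delta_rot": [0, 0, 0], "fingers": 0.05}
    - {"linear": [0, 0, 0.003], "delta_rot": [0, 0, 0], "fingers": 0.05}
    - {"linear": [0, 0, 0.001], "delta_rot": [0, 0, 0], "fingers": 0.05}
    - {"linear": [0, 0, 0], "delta_rot": [0, 0, 0], "fingers": 0.05}

```text
clock: 10.82
position: [0.5703, -0.0731, 0.0569]
ee_rot: [0.001, 1.0, 0.002, 0.003]
contact_force: [-0.7, 1.0, -1.0]
width: 0.0615
```

```bash
python3 -c "
from h import *
to([.569,-.075,.0565],0)"
```

```text
t 10.82 pos [ 0.5703 -0.0731  0.0569] yaw 0.0033 F [-0.7  1.  -1. ] w 0.0615
shift mm [-1.3  1.9  0.4] rot deg [ 0.09 -0.29  0.19]
```

Request:
send_rows:
  plan:
    - {"linear": [0, 0, 0], "delta_rot": [0, 0, 0], "fingers": 0.085}
    - {"linear": [0, 0, 0], "delta_rot": [0, 0, 0], "fingers": 0.085}
    - {"linear": [0, 0, -0.002], "delta_rot": [0, 0, 0], "fingers": 0.085}
    - {"linear": [0, 0, -0.01], "delta_rot": [0, 0, 0], "fingers": 0.085}
    - {"linear": [0, 0, -0.02], "delta_rot": [0, 0, 0], "fingers": 0.085}
    - {"linear": [0, 0, -0.03], "delta_rot": [0, 0, 0], "fingers": 0.085}
    - {"linear": [0, 0, -0.03], "delta_rot": [0, 0, 0], "fingers": 0.085}
    - {"linear": [0, 0, -0.03], "delta_rot": [0, 0, 0], "fingers": 0.085}
    - {"linear": [0, 0, -0.03], "delta_rot": [0, 0, 0], "fingers": 0.085}
    - {"linear": [0, -0.01, -0.02], "delta_rot": [0, 0, 0], "fingers": 0.085}
    - {"linear": [0, 0, 0], "delta_rot": [0, 0, 0], "fingers": 0.085}
    - {"linear": [0, 0, 0], "delta_rot": [0, 0, 0], "fingers": 0.085}

```text
clock: 11.82
position: [0.5709, -0.0626, 0.2456]
ee_rot: [0.001, 1.0, 0.001, 0.008]
contact_force: [0.1, 0.3, -0.7]
width: 0.0851
```

```bash
python3 - <<'E'
from h import *
to([.569,-.06,.25],0)
C=cam("wrist");np.savez("w2.npz",K=C[0],r=C[1],t=C[2])
cv2.imwrite("pics/w2.png",manip.get_image("wrist")[:,:,::-1])
E
```

```text
t 11.82 pos [ 0.5709 -0.0626  0.2456] yaw 0.0015 F [ 0.1  0.3 -0.7] w 0.0851
shift mm [-1.9 -2.6 -4.4] rot deg [ 0.14 -0.96  0.08]
```

View pics/w2.png

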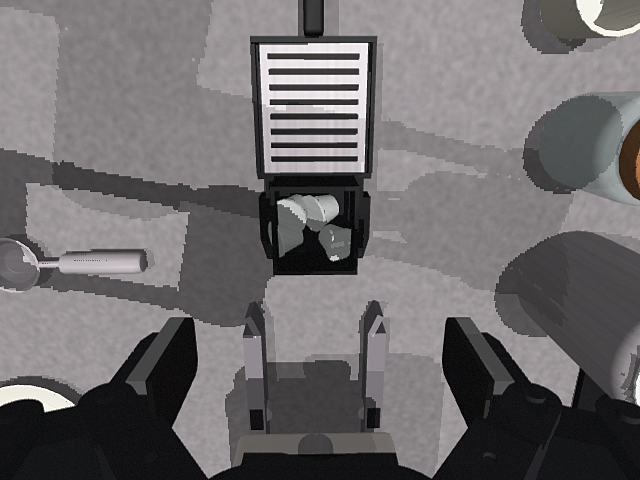

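```bash
python3 - <<'E'
import cv2
a=cv2.imread("pics/w2.png")
cv2.imwrite("pics/c3.png",cv2.resize(a[260:440,220:400],None,fx=3.3,fy=3.3,interpolation=cv2.INTER_NEAREST))
E
```

```text
(no output)
```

View pics/c3.png

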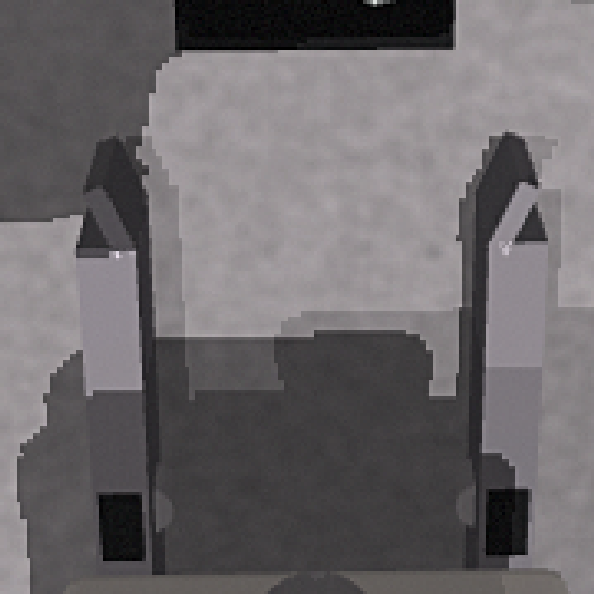

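```bash
python3 - <<'E'
from h import *
d=np.load("w2.npz");C=(d["K"],d["r"],d["t"])
c=lambda p:(220+p[0]/3.3,260+p[1]/3.3)
P=np.array([(33,31,70),(33,-31,70),(-133,45,31),(-133,-45,31)])/1e3
x,r=fit(C,P,[(357.3,274.5),(273.3,274.5),(377,37),(250.5,37)],[.57,-.07,-1.57],0);print("tray",x,r)
P=np.array([(-150,-63,30),(-150,-47,30),(-150,47,30),(-150,63,30)])/1e3
m,r=fit(C,P,[c(p) for p in[(76,254),(136,254),(488,243),(547,243)]],[.57,-.33,-1.57],0);print("mach",m,r)
R=np.array([[np.cos(m[2]),np.sin(m[2])],[-np.sin(m[2]),np.cos(m[2])]])
for n,p,z in[("Lin",(136,254),.03),("Lin2",(145,480),.03),("Rin",(488,243),.03),("Rin2",(484,450),.03),("Lout",(76,254),.03),("Rout2",(539,480),.03),("catchL",(158,508),.014),("catchR",(463,508),.014),("boxtop",(120,493),.03)]:
    w=ray(C,c(p),z);print(n,w.round(4),"in mach",(R@(w[:2]-m[:2])).round(4))
E
```

```text
tray [ 0.57058947 -0.07421989 -1.56810076] [[0.0, 0.8], [-0.0, 1.4], [0.6, -0.6], [-0.5, -0.7]]
mach [ 0.57331624 -0.33073302 -1.54998357] [[-0.2, 0.2], [-0.2, -0.3], [0.1, 0.3], [0.3, -0.2]]
Lin [ 0.5233 -0.182   0.03  ] in mach [-0.1497 -0.0469]
Lin2 [ 0.523  -0.2542  0.03  ] in mach [-0.0775 -0.0487]
Rin [ 0.6171 -0.1795  0.03  ] in mach [-0.1503  0.0469]
Rin2 [ 0.6184 -0.2453  0.03  ] in mach [-0.0844  0.0468]
Lout [ 0.5074 -0.1819  0.03  ] in mach [-0.1502 -0.0628]
Rout2 [ 0.6343 -0.2557  0.03  ] in mach [-0.0738  0.0626]
catchL [ 0.5243 -0.2773  0.014 ] in mach [-0.0545 -0.0479]
catchR [ 0.6152 -0.2785  0.014 ] in mach [-0.0514  0.043 ]
boxtop [ 0.5157 -0.2586  0.03  ] in mach [-0.0733 -0.0561]
```

Request:
send_rows:
  plan:
    - {"linear": [0, -0.02, 0], "delta_rot": [0.1, -1, 0], "fingers": 0.06}
    - {"linear": [0, -0.025, 0.01], "delta_rot": [0, 0, 0], "fingers": 0.06}
    - {"linear": [0, -0.025, 0.02], "delta_rot": [0, 0, 0], "fingers": 0.06}
    - {"linear": [0, -0.025, 0.02], "delta_rot": [0, 0, 0], "fingers": 0.06}
    - {"linear": [0, -0.02, 0.025], "delta_rot": [0, 0, 0], "fingers": 0.06}
    - {"linear": [0, -0.02, 0.025], "delta_rot": [0, 0, 0], "fingers": 0.06}
    - {"linear": [0, 0, 0.025], "delta_rot": [0, 0, 0], "fingers": 0.06}
    - {"linear": [0, 0, 0], "delta_rot": [0, 0, 0], "fingers": 0.06}
    - {"linear": [0, 0, 0], "delta_rot": [0, 0, 0], "fingers": 0.06}

```text
clock: 12.62
position: [0.5647, 0.0742, 0.1053]
ee_rot: [0.002, 1.0, -0.001, -0.008]
contact_force: [-0.6, -0.8, 0.4]
width: 0.06
```

```bash
python3 -c "
from h import *
to([.570,.079,.036],0)"
```

```text
t 12.62 pos [0.5647 0.0742 0.1053] yaw -0.0030 F [-0.6 -0.8  0.4] w 0.0600
shift mm [ 6.4 -5.1 69.2] rot deg [ 0.21  0.95 -0.17]
```

Request:
send_rows:
  plan:
    - {"linear": [0.003, -0.0025, 0.01], "delta_rot": [0.2, 0.9, -0.2], "fingers": 0.06}
    - {"linear": [0.003, -0.0025, 0.012], "delta_rot": [0, 0, 0], "fingers": 0.06}
    - {"linear": [0, 0, 0.012], "delta_rot": [0, 0, 0], "fingers": 0.06}
    - {"linear": [0, 0, 0.01], "delta_rot": [0, 0, 0], "fingers": 0.06}
    - {"linear": [0, 0, 0.005], "delta_rot": [0, 0, 0], "fingers": 0.06}
    - {"linear": [0, 0, 0], "delta_rot": [0, 0, 0], "fingers": 0.06}

```text
clock: 13.12
position: [0.5735, 0.0761, 0.0562]
ee_rot: [0.001, 1.0, -0.002, 0.001]
contact_force: [-0.8, -0.4, -0.5]
width: 0.0602
```

```bash
python3 -c "
from h import *
to([.570,.079,.036],0)"
```

```text
t 13.12 pos [0.5735 0.0761 0.0562] yaw -0.0033 F [-0.8 -0.4 -0.5] w 0.0602
shift mm [-3.6 -2.9 20.2] rot deg [ 0.07 -0.16 -0.19]
```

Request:
send_rows:
  plan:
    - {"linear": [-0.0035, -0.003, 0.005], "delta_rot": [0, -0.2, -0.2], "fingers": 0.05}
    - {"linear": [0, 0, 0.008], "delta_rot": [0, 0, 0], "fingers": 0.04}
    - {"linear": [0, 0, 0.006], "delta_rot": [0, 0, 0], "fingers": 0.03}
    - {"linear": [0, 0, 0], "delta_rot": [0, 0, 0], "fingers": 0.03}

```text
clock: 13.45
position: [0.5712, 0.0787, 0.0372]
ee_rot: [0.001, 1.0, -0.0, 0.001]
contact_force: [-0.1, -0.6, -0.1]
width: 0.0296
```

```bash
python3 -c "
from h import *
to([.570,.079,.036],0)"
```

```text
t 13.45 pos [0.5712 0.0787 0.0372] yaw -0.0006 F [-0.1 -0.6 -0.1] w 0.0296
shift mm [-1.2 -0.3  1.2] rot deg [ 0.07 -0.12 -0.03]
```

Request:
send_rows:
  force: 20
  plan:
    - {"linear": [-0.001, 0, 0], "delta_rot": [0, 0, 0], "fingers": 0.005}
    - {"linear": [0, 0, 0], "delta_rot": [0, 0, 0], "fingers": 0.005}
    - {"linear": [0, 0, 0], "delta_rot": [0, 0, 0], "fingers": 0.005}
    - {"linear": [0, 0, 0], "delta_rot": [0, 0, 0], "fingers": 0.005}
    - {"linear": [0, 0, 0], "delta_rot": [0, 0, 0], "fingers": 0.005}

```text
clock: 13.87
position: [0.57, 0.0788, 0.0369]
ee_rot: [0.001, 1.0, 0.0, 0.001]
contact_force: [-0.7, -0.8, -2.0]
width: 0.0137
```

```bash
python3 -c "
from h import *
to([.570,.079,.036],0)"
```

```text
t 13.87 pos [0.57   0.0788 0.0369] yaw 0.0001 F [-0.7 -0.8 -2. ] w 0.0137
shift mm [ 0.  -0.2  0.9] rot deg [ 0.08 -0.1   0.  ]
```

Request:
send_rows:
  plan:
    - {"linear": [0, 0.004, 0.0005], "delta_rot": [0, 0, 0], "fingers": 0.005}
    - {"linear": [0, 0.008, 0.0005], "delta_rot": [0, 0, 0], "fingers": 0.005}
    - {"linear": [0, 0.008, 0.0005], "delta_rot": [0, 0, 0], "fingers": 0.005}
    - {"linear": [0, 0.008, 0.0005], "delta_rot": [0, 0, 0], "fingers": 0.005}
    - {"linear": [0, 0.006, 0.0005], "delta_rot": [0, 0, 0], "fingers": 0.005}
    - {"linear": [0, 0, 0], "delta_rot": [0, 0, 0], "fingers": 0.005}

```text
clock: 14.37
position: [0.5713, 0.044, 0.037]
ee_rot: [-0.002, 1.0, -0.001, 0.003]
contact_force: [-0.2, 2.7, 0.6]
width: 0.014
```

```bash
python3 -c "
from h import *
to([.570,.039,.0369],0)"
```

```text
t 14.37 pos [0.5713 0.044  0.037 ] yaw -0.0027 F [-0.2  2.7  0.6] w 0.0140
shift mm [-1.2  5.   0.1] rot deg [-0.17 -0.32 -0.15]
```

Request:
send_rows:
  plan:
    - {"linear": [-0.0015, 0.004, 0.0003], "delta_rot": [-0.1, -0.3, -0.5], "fingers": 0.005}
    - {"linear": [0, 0.006, 0.0003], "delta_rot": [0, 0, 0], "fingers": 0.005}
    - {"linear": [0, 0.006, 0.0003], "delta_rot": [0, 0, 0], "fingers": 0.005}
    - {"linear": [0, 0.006, 0.0003], "delta_rot": [0, 0, 0], "fingers": 0.005}
    - {"linear": [0, 0.006, 0.0003], "delta_rot": [0, 0, 0], "fingers": 0.005}
    - {"linear": [0, 0, 0], "delta_rot": [0, 0, 0], "fingers": 0.005}

```text
clock: 14.87
position: [0.5711, 0.0135, 0.0369]
ee_rot: [-0.001, 1.0, 0.003, 0.002]
contact_force: [0.5, 0.4, 0.0]
width: 0.0135
```

```bash
python3 -c "
from h import *
to([.5693,.02,.0369],0.007)"
```

```text
t 14.87 pos [0.5711 0.0135 0.0369] yaw 0.0069 F [0.5 0.4 0. ] w 0.0135
shift mm [-1.7 -6.5 -0. ] rot deg [-0.13 -0.2  -0.  ]
```

Request:
send_rows:
  plan:
    - {"linear": [-0.002, 0.004, 0.0003], "delta_rot": [-0.1, -0.2, 0], "fingers": 0.005}
    - {"linear": [0, 0.005, 0.0003], "delta_rot": [0, 0, 0], "fingers": 0.005}
    - {"linear": [0, 0.005, 0.0003], "delta_rot": [0, 0, 0], "fingers": 0.005}
    - {"linear": [0, 0.005, 0.0003], "delta_rot": [0, 0, 0], "fingers": 0.005}
    - {"linear": [0, 0.005, 0.0003], "delta_rot": [0, 0, 0], "fingers": 0.005}
    - {"linear": [0, 0, 0], "delta_rot": [0, 0, 0], "fingers": 0.005}

```text
clock: 15.37
position: [0.5701, -0.0107, 0.0369]
ee_rot: [-0.001, 1.0, 0.004, 0.001]
contact_force: [-0.7, -0.4, 1.7]
width: 0.0136
```

```bash
python3 -c "
from h import *
to([.5693,.02,.0369],0.007)"
```

```text
t 15.37 pos [ 0.5701 -0.0107  0.0369] yaw 0.0082 F [-0.7 -0.4  1.7] w 0.0136
shift mm [ -0.6 -30.7   0. ] rot deg [-0.13 -0.16  0.07]
```

Request:
send_rows:
  plan:
    - {"linear": [-0.0005, 0.005, 0.0003], "delta_rot": [-0.1, -0.1, 0], "fingers": 0.005}
    - {"linear": [0, 0.005, 0.0003], "delta_rot": [0, 0, 0], "fingers": 0.005}
    - {"linear": [0, 0.005, 0.0003], "delta_rot": [0, 0, 0], "fingers": 0.005}
    - {"linear": [0, 0.005, 0.0003], "delta_rot": [0, 0, 0], "fingers": 0.005}
    - {"linear": [0, 0.005, 0.0003], "delta_rot": [0, 0, 0], "fingers": 0.005}
    - {"linear": [0, 0, 0], "delta_rot": [0, 0, 0], "fingers": 0.005}

```text
clock: 15.87
position: [0.5701, -0.0347, 0.0369]
ee_rot: [-0.002, 1.0, 0.005, 0.001]
contact_force: [0.2, -1.2, 1.2]
width: 0.0135
```

```bash
python3 -c "
from h import *
to([.5693,.02,.0369],0.007)"
```

```text
t 15.87 pos [ 0.5701 -0.0347  0.0369] yaw 0.0098 F [ 0.2 -1.2  1.2] w 0.0135
shift mm [ -0.3 -54.7   0.1] rot deg [-0.18 -0.14  0.16]
```

Request:
send_rows:
  plan:
    - {"linear": [0, 0.005, 0.0003], "delta_rot": [-0.1, -0.1, 0], "fingers": 0.005}
    - {"linear": [0, 0.005, 0.0003], "delta_rot": [0, 0, 0], "fingers": 0.005}
    - {"linear": [0, 0.005, 0.0003], "delta_rot": [0, 0, 0], "fingers": 0.005}
    - {"linear": [0, 0.005, 0.0003], "delta_rot": [0, 0, 0], "fingers": 0.005}
    - {"linear": [0, 0, 0], "delta_rot": [0, 0, 0], "fingers": 0.005}

```text
clock: 16.28
position: [0.5705, -0.0531, 0.0369]
ee_rot: [-0.002, 1.0, 0.005, 0.001]
contact_force: [0.6, -0.8, 0.8]
width: 0.0138
```

```bash
python3 -c "
from h import *
to([.5693,.02,.0369],0.007)"
```

```text
t 16.28 pos [ 0.5705 -0.0531  0.0369] yaw 0.0107 F [ 0.6 -0.8  0.8] w 0.0138
shift mm [ -0.4 -73.1   0.3] rot deg [-0.24 -0.1   0.21]
```

Request:
send_rows:
  plan:
    - {"linear": [0, 0.005, 0.0002], "delta_rot": [-0.2, -0.1, 0], "fingers": 0.005}
    - {"linear": [0, 0.005, 0.0002], "delta_rot": [0, 0, 0], "fingers": 0.005}
    - {"linear": [0, 0.005, 0.0002], "delta_rot": [0, 0, 0], "fingers": 0.005}
    - {"linear": [0, 0.004, 0.0002], "delta_rot": [0, 0, 0], "fingers": 0.005}

```text
clock: 16.62
position: [0.5705, -0.0694, 0.0369]
ee_rot: [-0.003, 1.0, 0.005, -0.0]
contact_force: [0.3, 4.6, 6.1]
width: 0.0142
```

Request:
send_rows:
  plan:
    - {"linear": [0, 0.004, 0.0002], "delta_rot": [0, 0, 0], "fingers": 0.005}
    - {"linear": [0, 0.004, 0.0002], "delta_rot": [0, 0, 0], "fingers": 0.005}
    - {"linear": [0, 0.004, 0.0002], "delta_rot": [0, 0, 0], "fingers": 0.005}

```text
clock: 16.87
position: [0.5706, -0.0797, 0.0368]
ee_rot: [-0.004, 1.0, 0.005, 0.0]
contact_force: [-0.0, 5.3, 5.8]
width: 0.0137
```

```bash
python3 -c "
from h import *
to([.5705,-.148,.0369],0.010)"
```

```text
t 16.87 pos [ 0.5706 -0.0797  0.0368] yaw 0.0105 F [-0.   5.3  5.8] w 0.0137
shift mm [-0.8 68.3 -0.6] rot deg [-0.45 -0.    0.03]
```

Request:
send_rows:
  plan:
    - {"linear": [0, 0.004, -0.0002], "delta_rot": [-0.2, 0, 0], "fingers": 0.005}
    - {"linear": [0, 0.004, 0], "delta_rot": [0, 0, 0], "fingers": 0.005}
    - {"linear": [0, 0.003, 0], "delta_rot": [0, 0, 0], "fingers": 0.005}

```text
clock: 17.12
position: [0.5695, -0.089, 0.0368]
ee_rot: [-0.004, 1.0, 0.005, -0.001]
contact_force: [-0.3, 5.5, 5.2]
width: 0.0139
```

Request:
send_rows:
  plan:
    - {"linear": [0, 0.003, 0], "delta_rot": [0, 0, 0], "fingers": 0.005}
    - {"linear": [0, 0.003, 0], "delta_rot": [0, 0, 0], "fingers": 0.005}
    - {"linear": [0, 0.003, 0], "delta_rot": [0, 0, 0], "fingers": 0.005}

```text
clock: 17.37
position: [0.5689, -0.0952, 0.0368]
ee_rot: [-0.007, 1.0, 0.004, -0.002]
contact_force: [0.5, 7.9, 4.8]
width: 0.0137
```

```bash
python3 -c "
from h import *
to([.5705,-.148,.0369],0.010)"
```

```text
t 17.37 pos [ 0.5689 -0.0952  0.0368] yaw 0.0083 F [0.5 7.9 4.8] w 0.0137
shift mm [ 1.1 52.8 -0.8] rot deg [-0.76  0.19 -0.1 ]
```

Request:
send_rows:
  force: 45
  plan:
    - {"linear": [0, 0, 0], "delta_rot": [0, 0, 0], "fingers": 0.005}
    - {"linear": [0.0005, 0.004, -0.0002], "delta_rot": [0, 0, 0], "fingers": 0.005}
    - {"linear": [0, 0.004, 0], "delta_rot": [0, 0, 0], "fingers": 0.005}
    - {"linear": [0, 0.004, 0], "delta_rot": [0, 0, 0], "fingers": 0.005}

```text
clock: 17.7
position: [0.5687, -0.1038, 0.0369]
ee_rot: [-0.009, 1.0, 0.004, -0.002]
contact_force: [-0.3, 7.1, 5.2]
width: 0.013
```

Request:
send_rows:
  plan:
    - {"linear": [0.0005, 0.004, 0], "delta_rot": [-0.2, 0, 0], "fingers": 0.005}
    - {"linear": [0, 0.004, 0], "delta_rot": [0, 0, 0], "fingers": 0.005}
    - {"linear": [0, 0.004, 0], "delta_rot": [0, 0, 0], "fingers": 0.005}

```text
clock: 17.95
position: [0.5687, -0.1127, 0.0368]
ee_rot: [-0.01, 1.0, 0.005, -0.003]
contact_force: [1.0, 7.5, 5.4]
width: 0.0132
```

```bash
python3 -c "
from h import *
to([.5705,-.148,.0369],0.010)"
```

```text
t 17.95 pos [ 0.5687 -0.1127  0.0368] yaw 0.0094 F [1.  7.5 5.4] w 0.0132
shift mm [ 1.5 35.3 -0.8] rot deg [-1.18  0.34 -0.04]
```

Request:
send_rows:
  force: 30
  plan:
    - {"linear": [0, 0, 0], "delta_rot": [0, 0, 0], "fingers": 0.03}
    - {"linear": [0, 0, 0], "delta_rot": [0, 0, 0], "fingers": 0.03}
    - {"linear": [0, 0, 0], "delta_rot": [0, 0, 0], "fingers": 0.03}

```text
clock: 18.2
position: [0.5676, -0.1145, 0.0355]
ee_rot: [-0.009, 1.0, 0.005, -0.004]
contact_force: [-0.4, -0.3, 0.1]
width: 0.0301
```

```bash
python3 -c "
from h import *
to([.5700,-.112,.0369],0.010)"
```

```text
t 18.20 pos [ 0.5676 -0.1145  0.0355] yaw 0.0108 F [-0.4 -0.3  0.1] w 0.0301
shift mm [ 2.4 -2.5 -1.3] rot deg [-1.03  0.5   0.04]
```

Request:
send_rows:
  plan:
    - {"linear": [0.001, 0, -0.0015], "delta_rot": [-1, 0.5, 0], "fingers": 0.03}
    - {"linear": [0, 0, 0], "delta_rot": [0, 0, 0], "fingers": 0.005}
    - {"linear": [0, 0, 0], "delta_rot": [0, 0, 0], "fingers": 0.005}
    - {"linear": [0, 0, 0], "delta_rot": [0, 0, 0], "fingers": 0.005}
    - {"linear": [0, 0, 0], "delta_rot": [0, 0, 0], "fingers": 0.005}

```text
clock: 18.62
position: [0.5682, -0.1155, 0.0361]
ee_rot: [0.001, 1.0, 0.006, -0.0]
contact_force: [-0.1, -0.6, -0.8]
width: 0.0134
```

```bash
python3 -c "
from h import *
to([.5700,-.148,.0369],0.010)"
```

```text
t 18.62 pos [ 0.5682 -0.1155  0.0361] yaw 0.0116 F [-0.1 -0.6 -0.8] w 0.0134
shift mm [ 1.4 32.5 -0.7] rot deg [0.17 0.04 0.09]
```

Push on in short steps, watching the force.

Request:
send_rows:
  plan:
    - {"linear": [0, 0.004, 0], "delta_rot": [0, 0, 0], "fingers": 0.005}
    - {"linear": [0, 0.004, 0], "delta_rot": [0, 0, 0], "fingers": 0.005}
    - {"linear": [0, 0.004, 0], "delta_rot": [0, 0, 0], "fingers": 0.005}
    - {"linear": [0, 0.003, 0], "delta_rot": [0, 0, 0], "fingers": 0.005}

```text
clock: 18.95
position: [0.5678, -0.1271, 0.0361]
ee_rot: [-0.002, 1.0, 0.005, -0.001]
contact_force: [1.2, 5.2, 1.7]
width: 0.0134
```

Request:
send_rows:
  plan:
    - {"linear": [0, 0.003, 0], "delta_rot": [0, 0, 0], "fingers": 0.005}
    - {"linear": [0, 0.003, 0], "delta_rot": [0, 0, 0], "fingers": 0.005}
    - {"linear": [0, 0.003, 0], "delta_rot": [0, 0, 0], "fingers": 0.005}

```text
clock: 19.2
position: [0.568, -0.1358, 0.0361]
ee_rot: [-0.003, 1.0, 0.005, -0.001]
contact_force: [0.7, 4.3, 1.7]
width: 0.0138
```

```bash
python3 -c "
from h import *
to([.5705,-.148,.0369],0.010)"
```

```text
t 19.20 pos [ 0.568  -0.1358  0.0361] yaw 0.0108 F [0.7 4.3 1.7] w 0.0138
shift mm [ 2.4 12.2 -0.8] rot deg [-0.33  0.09  0.05]
```

Request:
send_rows:
  plan:
    - {"linear": [0, 0.0025, 0], "delta_rot": [0, 0, 0], "fingers": 0.005}
    - {"linear": [0, 0.0025, 0], "delta_rot": [0, 0, 0], "fingers": 0.005}

```text
clock: 19.37
position: [0.5681, -0.1414, 0.0361]
ee_rot: [-0.003, 1.0, 0.006, -0.001]
contact_force: [-0.5, 2.9, 0.6]
width: 0.0137
```

Request:
send_rows:
  plan:
    - {"linear": [0, 0.0025, 0], "delta_rot": [0, 0, 0], "fingers": 0.005}
    - {"linear": [0, 0.002, 0], "delta_rot": [0, 0, 0], "fingers": 0.005}

```text
clock: 19.53
position: [0.5682, -0.1459, 0.0361]
ee_rot: [-0.004, 1.0, 0.005, -0.001]
contact_force: [1.7, 14.1, 2.2]
width: 0.0136
```

Request:
send_rows:
  plan:
    - {"linear": [0, 0.002, 0], "delta_rot": [0, 0, 0], "fingers": 0.005}
    - {"linear": [0, 0.002, 0], "delta_rot": [0, 0, 0], "fingers": 0.005}

```text
clock: 19.7
position: [0.5684, -0.146, 0.0361]
ee_rot: [-0.008, 1.0, 0.003, -0.001]
contact_force: [3.0, 9.5, 1.5]
width: 0.0131
```

Request:
send_rows:
  plan:
    - {"linear": [0, 0.003, 0], "delta_rot": [0, 0, 0], "fingers": 0.005}
    - {"linear": [0, 0.003, 0], "delta_rot": [0, 0, 0], "fingers": 0.005}

```text
clock: 19.87
position: [0.5686, -0.1463, 0.0361]
ee_rot: [-0.013, 1.0, 0.001, -0.001]
contact_force: [3.1, 13.0, 1.6]
width: 0.0138
```

Request:
send_rows:
  plan:
    - {"linear": [0, 0, 0], "delta_rot": [0, 0, 0], "fingers": 0.03}
    - {"linear": [0, 0, 0], "delta_rot": [0, 0, 0], "fingers": 0.03}
    - {"linear": [0, 0, 0], "delta_rot": [0, 0, 0], "fingers": 0.03}

```text
clock: 20.12
position: [0.5685, -0.1478, 0.0359]
ee_rot: [-0.012, 1.0, 0.002, -0.001]
contact_force: [-0.6, -0.5, 0.0]
width: 0.0302
```

```bash
python3 - <<'E'
from h import *
to([.5705,-.148,.0369],0.010)
C=cam("wrist");np.savez("w3.npz",K=C[0],r=C[1],t=C[2])
cv2.imwrite("pics/w3.png",manip.get_image("wrist")[:,:,::-1])
E
```

```text
t 20.12 pos [ 0.5685 -0.1478  0.0359] yaw 0.0037 F [-0.6 -0.5  0. ] w 0.0302
shift mm [ 2.   0.2 -1. ] rot deg [-1.42  0.08 -0.36]
```

View pics/w3.png

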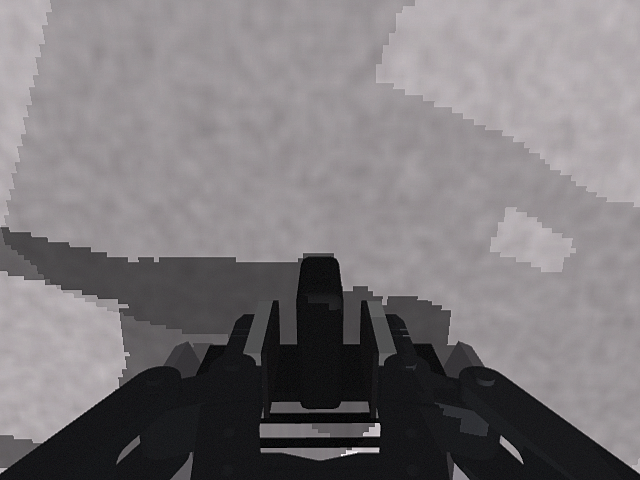

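```bash
python3 - <<'E'
from h import *
d=np.load("w3.npz");C=(d["K"],d["r"],d["t"])
w=ray(C,(320.5,258),.042);print(w.round(4),"tray origin y",w[1]-.173)
E
```

```text
[ 0.5684 -0.1114  0.042 ] tray origin y -0.2843509931697731
```

Request:
send_rows:
  plan:
    - {"linear": [0, 0, -0.01], "delta_rot": [-0.7, 0, -0.3], "fingers": 0.03}
    - {"linear": [0, 0, -0.02], "delta_rot": [-0.7, 0, 0], "fingers": 0.03}
    - {"linear": [0, -0.01, -0.02], "delta_rot": [0, 0, 0], "fingers": 0.015}
    - {"linear": [0, -0.02, -0.01], "delta_rot": [0, 0, 0], "fingers": 0}
    - {"linear": [0, -0.02, 0], "delta_rot": [0, 0, 0], "fingers": 0}
    - {"linear": [0, 0, 0], "delta_rot": [0, 0, 0], "fingers": 0}
    - {"linear": [0, 0, 0], "delta_rot": [0, 0, 0], "fingers": 0}

```text
clock: 20.75
position: [0.5685, -0.1021, 0.102]
ee_rot: [0.005, 1.0, 0.003, 0.0]
contact_force: [-0.2, -0.1, 0.1]
width: 0.0001
```

```bash
python3 - <<'E'
from h import *
to([.5690,-.100,.045],0.010)
E
```

```text
t 20.75 pos [ 0.5685 -0.1021  0.102 ] yaw 0.0062 F [-0.2 -0.1  0.1] w 0.0001
shift mm [ 0.4 -2.6 57. ] rot deg [ 0.54 -0.03 -0.22]
```

Request:
send_rows:
  plan:
    - {"linear": [0, -0.02, -0.02], "delta_rot": [0.5, 0, -0.2], "fingers": 0}
    - {"linear": [0, -0.02, -0.03], "delta_rot": [0, 0, 0], "fingers": 0}
    - {"linear": [0, 0, -0.03], "delta_rot": [0, 0, 0], "fingers": 0}
    - {"linear": [0, 0, -0.02], "delta_rot": [0, 0, 0], "fingers": 0}
    - {"linear": [0, 0, 0], "delta_rot": [0, 0, 0], "fingers": 0}
    - {"linear": [0, 0, 0], "delta_rot": [0, 0, 0], "fingers": 0}

```text
clock: 21.25
position: [0.567, -0.0652, 0.2051]
ee_rot: [0.003, 1.0, 0.004, -0.002]
contact_force: [-1.0, -0.6, 0.8]
width: -0.0004
```

```bash
python3 - <<'E'
from h import *
to([.5690,-.100,.045],0.010)
C=cam("wrist");np.savez("w4.npz",K=C[0],r=C[1],t=C[2])
a=manip.get_image("wrist")[:,:,::-1];cv2.imwrite("pics/w4.png",a)
cv2.imwrite("pics/w4c.png",cv2.resize(a[180:480,170:470],None,fx=2,fy=2,interpolation=cv2.INTER_NEAREST))
E
```

```text
t 21.25 pos [ 0.567  -0.0652  0.2051] yaw 0.0077 F [-1.  -0.6  0.8] w -0.0004
shift mm [  2.3  34.  160.3] rot deg [ 0.31  0.21 -0.13]
```

View pics/w4c.png

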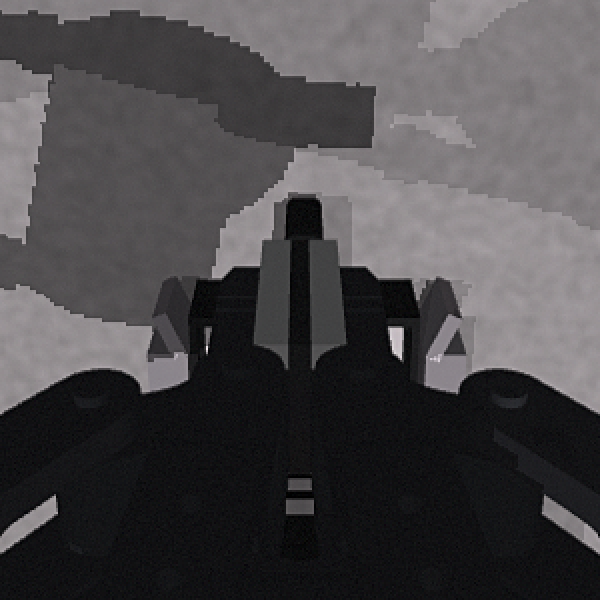

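```bash
python3 - <<'E'
from h import *
d=np.load("w4.npz");C=(d["K"],d["r"],d["t"])
P=np.array([(-133,45,31),(-133,-45,31),(-173,0,42)])/1e3
c=lambda p:(170+p[0]/2,180+p[1]/2)
x,r=fit(C,P,[c((418.5,279)),c((189,279)),c((303,198))],[.57,-.3,-1.56],0);print("tray",x,r)
P=np.array([(-150,-63,30),(-150,47,30),(-150,63,30)])/1e3
m,r=fit(C,P,[c((148,357)),c((426,360)),c((467,360))],[.57,-.33,-1.56],0);print("mach",m,r)
m[2]=-1.561
v=x[:2]-m[:2];print("x in mach",v@[np.cos(m[2]),np.sin(m[2])],"y",v@[-np.sin(m[2]),np.cos(m[2])])
E
```

```text
tray [ 0.56976442 -0.2793222  -1.56058555] [[1.5, 0.6], [-2.0, 0.7], [0.1, -1.7]]
mach [ 0.57005852 -0.33150417 -1.57259205] [[-0.3, 0.0], [0.2, -0.1], [0.0, 0.1]]
x in mach -0.0521823476356269 y 0.00021709866590424422
```

Request:
send_rows:
  plan:
    - {"linear": [0.001, 0, 0.03], "delta_rot": [0.3, 0.2, 0], "fingers": 0}
    - {"linear": [0, 0, 0.03], "delta_rot": [0, 0, 0], "fingers": 0}
    - {"linear": [0, 0, 0.03], "delta_rot": [0, 0, 0], "fingers": 0}
    - {"linear": [0, 0, 0.03], "delta_rot": [0, 0, 0], "fingers": 0}
    - {"linear": [0, 0, 0.02], "delta_rot": [0, 0, 0], "fingers": 0}
    - {"linear": [0, 0, 0.01], "delta_rot": [0, 0, 0], "fingers": 0}
    - {"linear": [0, 0, 0], "delta_rot": [0, 0, 0], "fingers": 0}

```text
clock: 21.88
position: [0.5636, -0.0698, 0.0415]
ee_rot: [0.0, 1.0, 0.002, -0.005]
contact_force: [-0.8, -0.1, 0.1]
width: -0.0001
```

```bash
python3 - <<'E'
from h import *
to([.5695,-.095,.038],0.010)
E
```

```text
t 21.88 pos [ 0.5636 -0.0698  0.0415] yaw 0.0030 F [-0.8 -0.1  0.1] w -0.0001
shift mm [ 5.9 25.2  3.5] rot deg [ 0.04  0.52 -0.4 ]
```

Request:
send_rows:
  plan:
    - {"linear": [0.003, 0.004, 0.002], "delta_rot": [0, 0.5, -0.4], "fingers": 0}
    - {"linear": [0.003, 0.005, 0.001], "delta_rot": [0, 0, 0], "fingers": 0}
    - {"linear": [0, 0.005, 0], "delta_rot": [0, 0, 0], "fingers": 0}
    - {"linear": [0, 0.003, 0], "delta_rot": [0, 0, 0], "fingers": 0}

```text
clock: 22.22
position: [0.5687, -0.0887, 0.036]
ee_rot: [0.0, 1.0, 0.005, -0.002]
contact_force: [-0.0, -0.9, 0.2]
width: -0.0001
```

Request:
send_rows:
  plan:
    - {"linear": [0, 0.003, 0], "delta_rot": [0, 0, 0], "fingers": 0}
    - {"linear": [0, 0.003, 0], "delta_rot": [0, 0, 0], "fingers": 0}
    - {"linear": [0, 0.003, 0], "delta_rot": [0, 0, 0], "fingers": 0}

```text
clock: 22.47
position: [0.5707, -0.1001, 0.0384]
ee_rot: [0.001, 1.0, 0.005, 0.0]
contact_force: [0.8, -0.1, -0.2]
width: -0.0002
```

Request:
send_rows:
  plan:
    - {"linear": [0, 0.003, 0], "delta_rot": [0, 0, 0], "fingers": 0}
    - {"linear": [0, 0.003, 0], "delta_rot": [0, 0, 0], "fingers": 0}

```text
clock: 22.63
position: [0.5713, -0.107, 0.0395]
ee_rot: [0.001, 1.0, 0.005, 0.001]
contact_force: [-0.1, 0.4, 0.1]
width: 0.0001
```

```bash
python3 - <<'E'
from h import *
to([.5695,-.117,.038],0.010)
E
```

```text
t 22.63 pos [ 0.5713 -0.107   0.0395] yaw 0.0095 F [-0.1  0.4  0.1] w 0.0001
shift mm [-1.9 10.   1.5] rot deg [ 0.14 -0.16 -0.03]
```

Request:
send_rows:
  plan:
    - {"linear": [-0.0015, 0.002, 0.001], "delta_rot": [0, 0, 0], "fingers": 0}
    - {"linear": [0, 0.002, 0], "delta_rot": [0, 0, 0], "fingers": 0}

```text
clock: 22.8
position: [0.5699, -0.1117, 0.0389]
ee_rot: [0.001, 1.0, 0.005, 0.002]
contact_force: [-0.0, -0.2, 0.3]
width: -0.0001
```

Request:
send_rows:
  plan:
    - {"linear": [0, 0.002, 0.0005], "delta_rot": [0, 0, 0], "fingers": 0}
    - {"linear": [0, 0.002, 0], "delta_rot": [0, 0, 0], "fingers": 0}

```text
clock: 22.97
position: [0.57, -0.1119, 0.0389]
ee_rot: [-0.003, 1.0, 0.003, 0.002]
contact_force: [0.7, 7.5, 0.3]
width: 0.0002
```

Request:
send_rows:
  plan:
    - {"linear": [0, 0.002, 0.0005], "delta_rot": [0, 0, 0], "fingers": 0}
    - {"linear": [0, 0.002, 0], "delta_rot": [0, 0, 0], "fingers": 0}

```text
clock: 23.13
position: [0.5701, -0.1119, 0.0388]
ee_rot: [-0.006, 1.0, 0.001, 0.002]
contact_force: [0.9, 5.5, -0.1]
width: -0.0001
```

Request:
send_rows:
  plan:
    - {"linear": [0, 0.006, 0], "delta_rot": [-0.7, 0.2, 0], "fingers": 0}

```text
clock: 23.22
position: [0.5701, -0.1122, 0.0387]
ee_rot: [-0.006, 1.0, -0.001, 0.004]
contact_force: [4.2, 29.4, 6.0]
width: -0.0
```

Request:
send_rows:
  plan:
    - {"linear": [0, 0.007, 0], "delta_rot": [0, 0, 0], "fingers": 0}

```text
clock: 23.3
position: [0.57, -0.1122, 0.0388]
ee_rot: [-0.012, 1.0, -0.004, 0.004]
contact_force: [2.2, 24.5, 6.0]
width: -0.0002
```

Request:
send_rows:
  plan:
    - {"linear": [0, 0.009, 0], "delta_rot": [0, 0, 0], "fingers": 0}

```text
clock: 23.38
position: [0.57, -0.1124, 0.039]
ee_rot: [-0.02, 1.0, -0.007, 0.004]
contact_force: [5.3, 31.2, 7.0]
width: 0.0003
```

Request:
send_rows:
  plan:
    - {"linear": [0, -0.006, 0], "delta_rot": [0, 0, 0], "fingers": 0}
    - {"linear": [0, -0.015, 0], "delta_rot": [0, 0, 0], "fingers": 0}
    - {"linear": [0, -0.02, -0.01], "delta_rot": [-1, 0, 0], "fingers": 0}
    - {"linear": [0, -0.02, -0.03], "delta_rot": [-1, 0, 0], "fingers": 0}
    - {"linear": [0, -0.02, -0.03], "delta_rot": [0, 0, 0], "fingers": 0}
    - {"linear": [0, -0.02, -0.03], "delta_rot": [0, 0, 0], "fingers": 0}
    - {"linear": [0, -0.02, -0.03], "delta_rot": [0, 0, 0], "fingers": 0}
    - {"linear": [0, 0, -0.03], "delta_rot": [0, 0, 0], "fingers": 0}
    - {"linear": [0, 0, 0], "delta_rot": [0, 0, 0], "fingers": 0}
    - {"linear": [0, 0, 0], "delta_rot": [0, 0, 0], "fingers": 0}

```text
clock: 24.22
position: [0.569, 0.0161, 0.207]
ee_rot: [-0.005, 1.0, -0.006, 0.001]
contact_force: [-0.6, -0.4, -0.5]
width: -0.0
```

```bash
python3 - <<'E'
from h import *
to([.57,0,.2],0.0)
C=cam("wrist");np.savez("w5.npz",K=C[0],r=C[1],t=C[2])
a=manip.get_image("wrist")[:,:,::-1];cv2.imwrite("pics/w5.png",a)
cv2.imwrite("pics/w5c.png",cv2.resize(a[230:480,200:450],None,fx=2.4,fy=2.4,interpolation=cv2.INTER_NEAREST))
E
```

```text
t 24.22 pos [0.569  0.0161 0.207 ] yaw -0.0120 F [-0.6 -0.4 -0.5] w -0.0000
shift mm [ 1.1 16.2  6.9] rot deg [-0.52 -0.16 -0.68]
```

View pics/w5c.png

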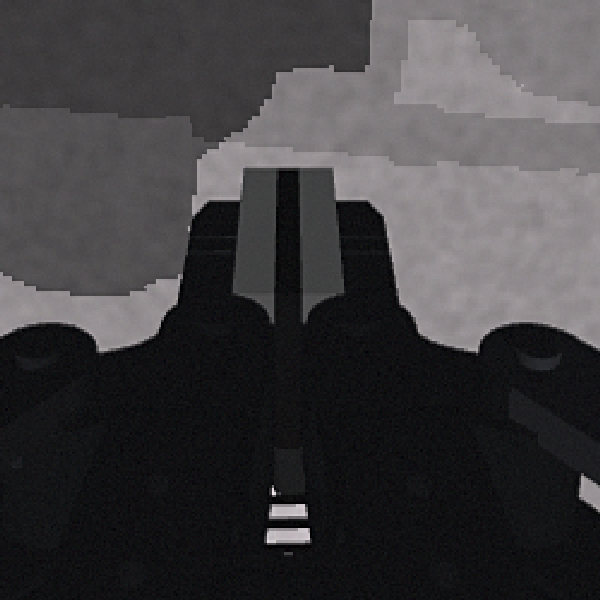

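Request:
send_rows:
  plan:
    - {"linear": [0, 0.02, -0.01], "delta_rot": [-0.5, 0, -0.7], "fingers": 0.085}
    - {"linear": [0, 0.03, -0.015], "delta_rot": [0, 0, 0], "fingers": 0.085}
    - {"linear": [0, 0.02, -0.015], "delta_rot": [0, 0, 0], "fingers": 0.085}
    - {"linear": [0, 0, 0], "delta_rot": [0, 0, 0], "fingers": 0.085}
    - {"linear": [0, 0, 0], "delta_rot": [0, 0, 0], "fingers": 0.085}
    - {"linear": [0, 0, 0], "delta_rot": [0, 0, 0], "fingers": 0.085}

```text
clock: 24.77
position: [0.5654, -0.0577, 0.2399]
ee_rot: [-0.001, 1.0, -0.0, -0.005]
contact_force: [0.7, 0.4, 0.2]
width: 0.0722
```

```bash
python3 - <<'E'
from h import *
to([.57,0,.2],0.0)
C=cam("wrist");np.savez("w6.npz",K=C[0],r=C[1],t=C[2])
a=manip.get_image("wrist")[:,:,::-1];cv2.imwrite("pics/w6.png",a)
cv2.imwrite("pics/w6c.png",cv2.resize(a[230:430,220:420],None,fx=3,fy=3,interpolation=cv2.INTER_NEAREST))
E
```

```text
t 24.77 pos [ 0.5654 -0.0577  0.2399] yaw -0.0006 F [0.7 0.4 0.2] w 0.0722
shift mm [  5.  -57.6  40. ] rot deg [-0.09  0.56 -0.03]
```

View pics/w6c.png

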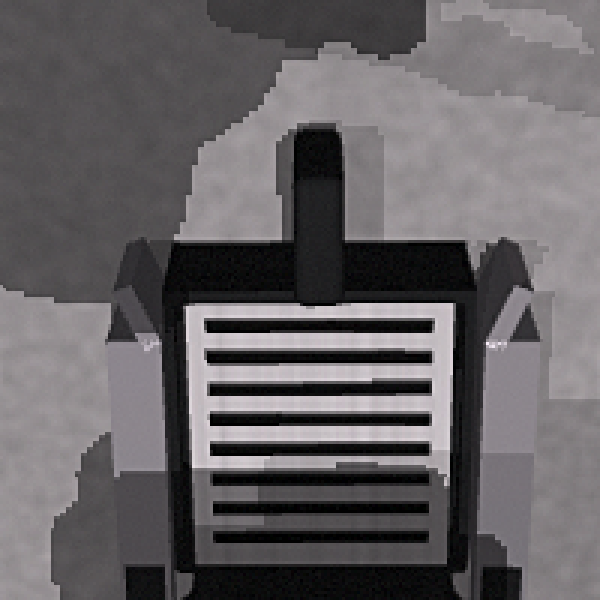

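```bash
python3 - <<'E'
from h import *
d=np.load("w6.npz");C=(d["K"],d["r"],d["t"])
c=lambda p:(220+p[0]/3,230+p[1]/3)
P=np.array([(-133,45,31),(-133,-45,31),(-173,0,42)])/1e3
x,r=fit(C,P,[c((478,290)),c((163,290)),c((319,178))],[.57,-.3,-1.56],0);print("tray",x,r)
P=np.array([(-150,-63,30),(-150,-47,30),(-150,47,30),(-150,63,30)])/1e3
m,r=fit(C,P,[c(p) for p in[(106,342),(160,345),(485,345),(540,342)]],[.57,-.33,-1.56],0);print("mach",m,r)
for a in(m[2],-1.561):
  v=x[:2]-m[:2];print("x in mach",v@[np.cos(a),np.sin(a)],"y",v@[-np.sin(a),np.cos(a)])
print(manip.get_state()["clock"])
E
```

```text
tray [ 0.57020004 -0.29548116 -1.56341585] [[0.0, -0.0], [-0.3, 0.2], [0.2, -0.2]]
mach [ 0.57080234 -0.33034701 -1.56575853] [[-0.2, 0.5], [0.1, -0.5], [-0.0, -0.5], [0.1, 0.5]]
x in mach -0.034868440420892106 y -0.00042664604018190975
x in mach -0.034870075849346545 y -0.0002607191778986654
24.8167
```

```bash
python3 -c "
from rig import manip
print(manip.sign_off())"
```

```text
the job is handed in; nothing more can be done
None
```

The tray is in the machine as far as it will go, and I handed the job in at about 25 s of the 70 s. I could not read the two catch joints. That they have snapped in is inferred from the force and from where the tray stopped.

I lifted the tray by its bin and stood it on the counter in front of the machine. Then I pinched the pull grip, slid the tray in along the lane in small steps, and let go. After that I pushed the grip's front end with closed fingers to confirm it was home.

- **Position:** the last wrist picture puts the tray's origin at machine x −35 mm and y within 0.5 mm, straight within about 0.003 rad. The gripper is clear of everything.
- **Feel of home:** the push fell from about 4 N to 3 N, then rose to 14 N as the tray stopped. In the later check it moved less than 1 mm under up to 31 N at the wrist. That was harder than I intended and close to the 35 N ramming limit.
- **Disagreement:** an earlier picture put the tray about 17 mm short of this. I had marked the bottom of the front wall as its top edge. The contact check and the last picture agree on −35 mm.
- **Not checked at the end:** I did not re-measure the other things. No unexpected contact showed in the force readings.

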